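Zero the keg scale

TASK

Zero the keg scale by pressing its controls in this order: first push down the raised end of the rocker switch on the power box so that it tips fully over and stays, then push the round button on the junction box fully in so that it stays in, and last hold the long bar key on the scale terminal fully down for about a second and let it come up again. Only press: do not pick up or shift any of the boxes or the other things on the bench, and leave the terminal's small square key alone.

Things in the scene. Friction and masses are not known exactly. Their poses are not given: they have to be found in the camera images.
- power_box: loose bare aluminium case, 0.8 kg, 130 mm (its x) by 84 mm (its y), flat top 44 mm above the bench, one big grey rocker switch (52 by 30 mm, its two faces meeting in a shallow V) in a black frame in the middle of the top, and a short black cable gland on its +x side. Origin: centre of its underside, z up. The three boxes stand side by side on the bench, in any order from left to right.
- rocker (a joint): the rocker switch, turning about the power box's y axis: 0 = off (the end at the box's +x side, where the cable gland is, stands up about 15 mm from the case), 0.44 rad = fully on (that end pressed down). It stays where it is left; at its outer end it takes about 3 N to move. It stands near 0 at the start.
- rocker_on_end (a point): point on the upper face of the rocker's raised end, 20 mm from the pivot line and 6 mm from the outer edge; the place to press. The pivot lies 49 mm above the underside of the box, over its centre. This point stands about 57 mm above the bench when off and 49 mm when fully on; the pressed face is then level. The point moves with the rocker.
- junction_box: loose grey plastic box, 0.8 kg, 114 by 114 mm, flat top 54 mm above the bench, a single round black button in the middle of the top. Origin: centre of its underside, z up.
- latch (a joint): the round latching button, m pressed in: about 0 = out, 0.008 = fully in (hard stop). It stays where it is pushed; moving it takes about 3 N.
- latch_top (a point): centre of the flat top of the round button (30 mm across), 68 mm above the bench when out and 60 mm when fully in; moves with the button.
- terminal: loose white scale terminal, 0.9 kg, 150 mm (its x) by 160 mm (its y), keypad top 37.5 mm above the bench, with a sloping display head (up to 73 mm high) along its +x side, away from the keys. On the keypad, in a row along y at x = -40 mm: the long bar key at y = +28 mm and the small square key at y = -56 mm. Origin: centre of its underside, z up.
- bar_key (a joint): the long bar key (22 by 70 mm, long side along the terminal's y), m pressed: 0 = up, 0.005 = fully down (hard stop). Sprung: about 1.5 N to start, 5 N to hold fully down; comes up by itself.
- bar_key_top (a point): centre of the flat top of the bar key, 46 mm above the bench when up; moves with the key.
- square_key (a joint): the small square key (18 by 18 mm), m pressed, travel 0.005; same spring; to be left alone.
- square_key_top (a point): centre of the top of the square key, 46 mm above the bench.
- bottle: capped clear bottle standing on the bench, 64 mm across, 190 mm high, bystander. Origin: centre of its underside.
- screwdriver: screwdriver lying on the bench between the robot and the boxes, bystander. Origin: below its middle, x along it towards the blade.
- mouse: black computer mouse, 105 by 60 by 34 mm, on the bench, bystander. Origin: centre of its underside.
- screw_tray: small grey open tray, 80 by 120 by 30 mm, bystander beyond the boxes. Origin: centre of its underside.
Things that resemble listed ones, but are neither listed nor needed, are in the scene too. Leave any blue look-alike of the power_box alone. What is shaped like the junction_box but green is not meant.

How it is judged:
By the outcome, as a careful person would: the job done as asked, in the order asked, and still so for the second after the job is handed in, with the robot touching nothing.
It also fails if it takes over 45 s, if anything falls off the work surface, if the arm or the gripper's body presses on something with over 40 N, if the wrist force passes 120 N, or if a joint passes its speed limit or range.

ROBOT

A 6-joint arm with a two-finger parallel gripper is mounted at the origin on the work surface. World frame = base frame: x ahead of the robot, y to its left, z up, the work surface at z = 0. Lengths are in m, angles in rad, forces in N, time in s.
With the tool pointing down it reaches from about 0.275 to 0.85 m from the base axis. Payload 19 kg.
Tool frame: the origin (TCP) lies between the finger pads; the fingertips stand 8 mm ahead of it and the grasp point (between the pads) lies 11 mm behind it; z points along the fingers, y is the line along which they close (so a half turn about z gives the same grasp; the last joint's range is limited). The gripper opens to 85 mm and grips with 20 to 120 N. Pads are 22 mm wide; open, the fingers measure 114 mm over their backs; the gripper's body (76 mm by 85 mm) begins 54 mm behind the grasp point. The pads swing forward as they close: fully open they stand 13 mm farther back than shut.
Start: joints at [1.025, 0.15, 1.437, -0, 1.554, -0.134], TCP at [0.23, 0.527, 0.239] pointing down, gripper open.
Joint ranges: [-2.8, 2.8], [-0.68, 2.1], [0.12, 2.68], [-1.39, 4.53], [0.16, 2.79], [-2.81, 2.81]. Speed limits (rad/s): [1.89, 1.89, 2.22, 3.01, 3.01, 3.01].

INTERFACE

Orientations are given as a 3x3 rotation matrix whose columns are the frame's x, y, z axes.
In Python, from plant import sensors, cams, job gives the robot as it stands.
- The arm moves only by the tool send_rows, never from a script. Its argument "deltas" is a list of rows, each a list of 3 entries, a list of its own where there are three numbers: the shift along the tool's x, y, z in m, then the turn, a rotation vector about the tool's x, y, z in degrees, then the opening, from 0 (shut) to 1 (fully open). In form: [[[tx, ty, tz], [ax, ay, az], jaw], ...]. A call has 1 to 8 rows; each row shifts and turns the commanded pose from where the row before left it, along the tool's axes as they then stand; what a row does not reach is not made up. A row lasts 1/12 s, in which the tool goes at most 41.7 mm and 7.16 degrees, less where a joint would pass 70% of its speed; a pose out of reach is approached as far as the arm can. A call is refused whole if a number of a shift passes 0.0417 or a number of a turn 7.16, either way. A call with a gripper value outside its range is refused whole. The fingers move at their own pace and stop on an object; "newtons" is the grip in N (left out, the last holds). Time passes only in rows, so rows that do not move let the fingers close. It gives the time, the measured TCP pose, the force, the opening and the grip force at its end, in the units of the state.
- sensors.observe(): the state, without advancing time (a new reading comes with each control period).
- cams.grab_frame(name): name is "scene" or "top"; returns the picture (384x512x3 uint8, red, green, blue); there is no depth.
- cams.calibration(name): a dict with "fov_y" (degrees; the focal length in pixels is half the picture's height over the tangent of half this angle, whatever the lens; pixels are square), "cx", "cy" (the principal point, pixels), "k1" (the pictures are not rectified: a ray, as slopes to the right and down, at radius r is drawn at 1 + k1 r^2 times it, then the intrinsics apply), "extrinsics" (4x4, takes a point from camera to world coordinates). Camera axes: x right, y up, looking along -z (the intrinsics and any distortion apply to the point x, -y, -z); pixel columns grow to the right and rows downward; lengths in m; the calibration is good to about 2 mm. A picture is of the moment at which its call begins. calibration takes no time and is no camera call.
- job.finish_job(): hands the job in; it is judged then, once.
The state is a dict: "clock": time; "qpos": joint angles; "qd": joint speeds; "joint_torque": joint torques, N m; "tool_pos": TCP position; "ee_rot": TCP orientation; "ft_force": force on the tool from outside, world axes, zero at the start; "wrist_torque": the same for the moment, N m; "width": finger opening in m; "grip_force": force on a finger pad.
Only numpy, scipy, OpenCV 4.12 (cv2) and the standard library are available. Lean on these libraries where they do the work, as an engineer would, in place of code of your own. Each camera call takes 0.05 s, during which the arm holds its last target. There are 200 camera calls.

## Working session

There is one attempt and no reset: what is moved stays moved. The work goes in short steps, Python scripts to look and compute and a tool call to move; the robot and the scene stay as the last step left them, time stands still between calls to the robot, and variables do not carry over. Pictures are saved under pics/ and viewed, at most 10 in all, crops included, and the job is handed in when it is done.

Besides the shell and the picture viewer there is one more tool, called after "Emit:" as name(argument=value, ...), one argument or row to a line, values as JSON. send_rows: Moves the arm, as the interface text tells. Its arguments: {"type":"object","properties":{"deltas":{"type":"array"},"newtons":{"type":"number"}},"required":["deltas"]}

```bash
mkdir -p pics; cat > h.py <<'E'
import numpy as np, cv2
from plant import sensors, cams, job
def K(n):
    c=cams.calibration(n); f=192/np.tan(np.radians(c['fov_y'])/2); return c,f,np.array(c['extrinsics'])
def ray(n,u,v):
    c,f,T=K(n); d=np.array([(u-c['cx'])/f,(v-c['cy'])/f]); p=d.copy()
    for _ in range(30): p=d/(1+c['k1']*(p@p))
    return T[:3,3],T[:3,:3]@np.array([p[0],-p[1],-1])
def at(n,u,v,z):
    o,d=ray(n,u,v); return o+d*(z-o[2])/d[2]
def proj(n,P):
    c,f,T=K(n); q=T[:3,:3].T@(np.array(P)-T[:3,3]); s=np.array([q[0],-q[1]])/-q[2]
    s=s*(1+c['k1']*(s@s)); return f*s+[c['cx'],c['cy']]
E
python3 - <<'E'
from h import *
for n in('top','scene'):
    cv2.imwrite(f'pics/{n}.png',cams.grab_frame(n)[:,:,::-1]); c,f,T=K(n); print(n,f,c['k1'],T.round(3).tolist())
s=sensors.observe(); print(s['clock'],s['tool_pos'],s['ee_rot'],s['width'])
im=np.hstack([cv2.imread('pics/top.png'),]);cv2.imwrite('pics/top_b.png',cv2.resize(im,(800,600),interpolation=cv2.INTER_CUBIC))
im=cv2.imread('pics/scene.png');cv2.imwrite('pics/scene_b.png',cv2.resize(im,(800,600),interpolation=cv2.INTER_CUBIC))
E
```

```text
top 450.6176091185723 -0.1570286431942696 [[-0.026, 0.987, -0.161, 0.342], [-1.0, -0.026, 0.005, -0.031], [0.001, 0.161, 0.987, 1.337], [0.0, 0.0, 0.0, 1.0]]
scene 394.7041408161133 0.020954894821166702 [[-0.434, -0.724, 0.536, 1.193], [0.901, -0.34, 0.27, 0.312], [-0.013, 0.6, 0.8, 1.033], [0.0, 0.0, 0.0, 1.0]]
0.1 [0.2300474  0.52675986 0.23877603] [[-9.16405105e-01  4.00251648e-01 -5.49651893e-04]
 [ 4.00251997e-01  9.16404689e-01 -8.86195016e-04]
 [ 1.49002556e-04 -1.03211290e-03 -9.99999456e-01]] 0.08527812624732885
```

View pics/top_b.png

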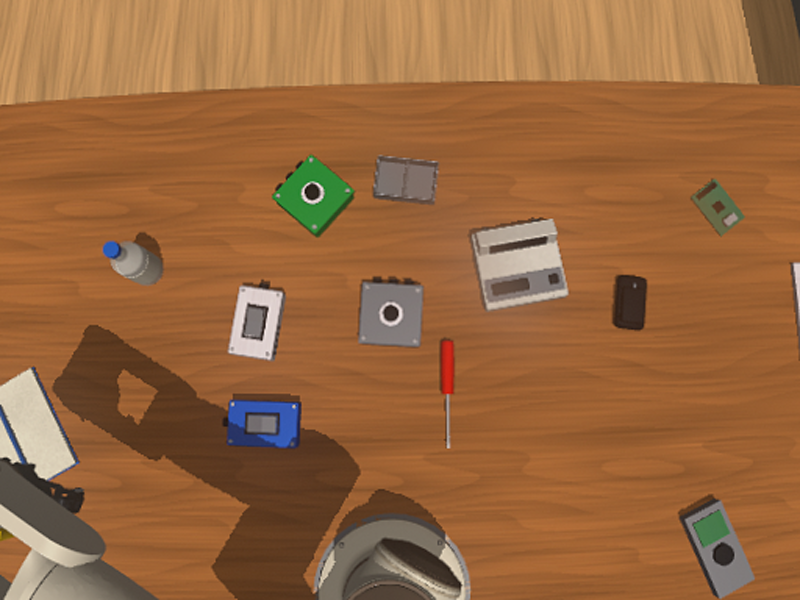

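View pics/scene_b.png

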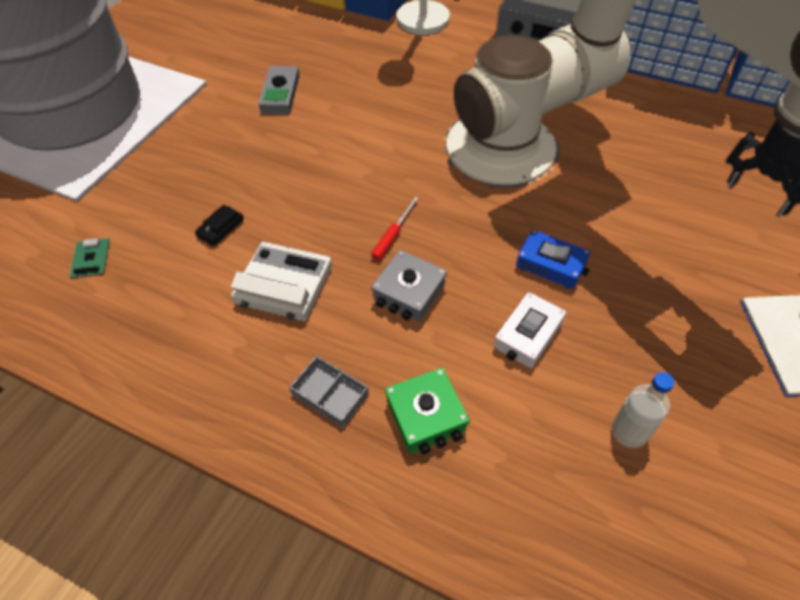

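The top view shows, in view pixels:
- **Power box:** bare aluminium case at (256,321), gland at (264,284). The look-alike is the blue box at (263,423).
- **Junction box:** grey box at (391,313). The look-alike is the green box at (312,192).
- **Terminal:** at (520,263), with the bar key near (510,286) and the square key near (553,279).

By the description I choose the aluminium box, the grey box and the white terminal.

```bash
cat > m.py <<'E'
from h import *
im=cv2.imread('pics/top.png'); hsv=cv2.cvtColor(im,cv2.COLOR_BGR2HSV)
S,V=hsv[...,1],hsv[...,2]
def blob(mask,roi,near):
    m=np.zeros_like(S); x0,y0,x1,y1=roi; m[y0:y1,x0:x1]=(mask*255)[y0:y1,x0:x1]
    cs=cv2.findContours(m,cv2.RETR_EXTERNAL,cv2.CHAIN_APPROX_NONE)[0]
    cs=[c for c in cs if cv2.contourArea(c)>15]
    return min(cs,key=lambda c:np.hypot(*(np.array(cv2.minAreaRect(c)[0])-near)))
def rect(c,z):
    w=np.array([at('top',u,v,z)[:2] for u,v in c[:,0]],np.float32); return cv2.minAreaRect(w)
out=im.copy()
for name,mask,roi,near,z in [
 ('power',((V>150)&(S<70)).astype(np.uint8),(140,175,190,235),(164,206),.044),
 ('rocker',(V<150).astype(np.uint8),(154,192,174,220),(164,206),.046),
 ('jbox',(S<70).astype(np.uint8),(222,172,278,228),(250,200),.054),
 ('button',((V<70)).astype(np.uint8),(238,188,262,212),(250,200),.068),
 ('term',((S<70)).astype(np.uint8),(295,135,370,205),(332,168),.0375),
 ('bar',((V<95)).astype(np.uint8),(308,172,346,195),(327,183),.046),
 ('sq',((V<95)).astype(np.uint8),(346,168,362,188),(354,179),.046)]:
    c=blob(mask,roi,near); r=rect(c,z); print(name,np.round(r[0],4),np.round(r[1],4),round(r[2],1),'pix',np.round(cv2.minAreaRect(c)[0],1))
    cv2.drawContours(out,[c],-1,(0,0,255),1)
print('gland',at('top',264/1.5625,284/1.5625,.03))
a=out[120:240,130:380]; b=im[120:240,130:380]
cv2.imwrite('pics/crop1.png',cv2.resize(np.vstack([b,a]),None,fx=2.5,fy=2.5,interpolation=cv2.INTER_NEAREST))
E
python3 m.py
```

```text
power [0.5043 0.2424] [0.0835 0.1292] 79.8 pix [162.9 206.1]
rocker [0.5054 0.2424] [0.0413 0.0638] 80.0 pix [162.6 205.7]
jbox [ 0.513  -0.0108] [0.1128 0.1146] 85.1 pix [249.7 200.6]
button [ 0.5125 -0.012 ] [0.0227 0.0229] 88.6 pix [250. 200.]
term [ 0.6057 -0.2584] [0.1565 0.1629] 8.6 pix [332.6 168.6]
bar [ 0.5624 -0.2519] [0.0207 0.0364] 12.5 pix [331.9 181.9]
sq [ 0.5723 -0.3179] [0.018  0.0179] 88.6 pix [354. 178.]
gland [0.57817059 0.22748637 0.03      ]
```

View pics/crop1.png

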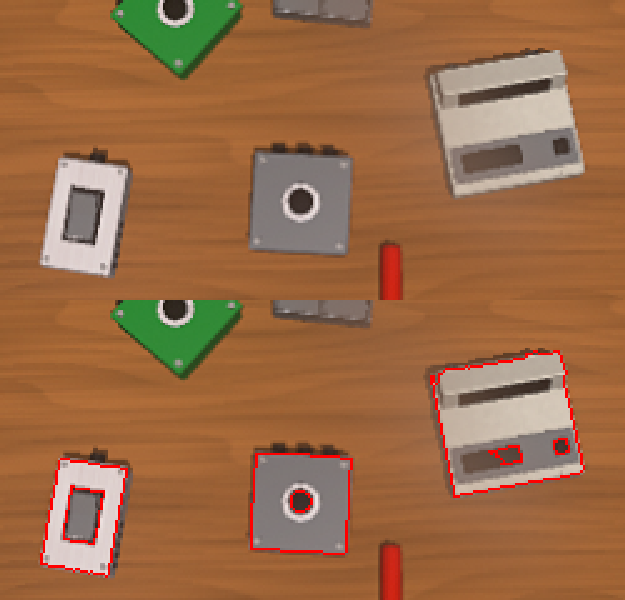

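The crop confirms the choices: aluminium box 84x129 mm with its gland at the top, grey box 113x115 mm, and a white terminal. The bar mask was cut short by shading. I read its centre as native (326.4,183.2), which matches the square key plus 84 mm along y. Next I check the points against the scene view and start the approach with the jaw shut.

```bash
python3 - <<'E'
from h import *
print(at('top',326.4,183.2,.046))
im=cv2.imread('pics/scene.png')
for P in [(.5245,.2387,.057),(.5125,-.012,.068),(.558,-.236,.046),(.5723,-.3179,.046)]:
    p=proj('scene',P); print(P,p); cv2.circle(im,tuple(np.round(p).astype(int)),1,(0,0,255),-1)
cv2.imwrite('pics/chk.png',cv2.resize(im[140:240,140:370],None,fx=3.4,fy=3.4,interpolation=cv2.INTER_CUBIC))
E
```

```text
[ 0.55892245 -0.23550845  0.046     ]
(0.5245, 0.2387, 0.057) [337.41983711 208.51531862]
(0.5125, -0.012, 0.068) [261.85936288 174.70200477]
(0.558, -0.236, 0.046) [193.26655925 165.75468827]
(0.5723, -0.3179, 0.046) [169.48473548 160.58786996]
```

View pics/chk.png

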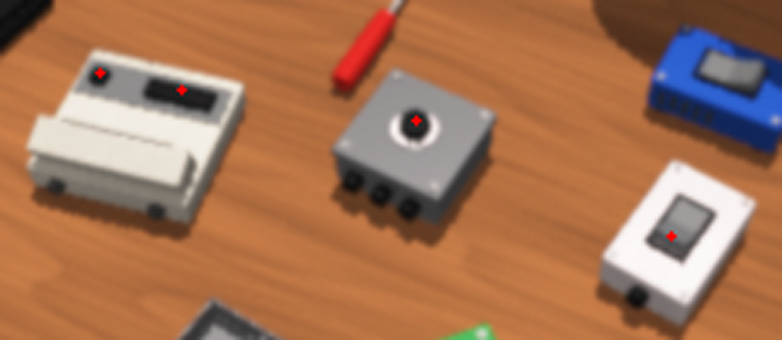

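Emit:
send_rows(
  deltas=[
    [[-0.024,-0.009,0.005],[0,0,0],0],
    [[-0.024,-0.009,0.005],[0,0,0],0],
    [[-0.024,-0.009,0.005],[0,0,0],0],
    [[-0.024,-0.009,0.005],[0,0,0],0],
    [[-0.024,-0.009,0.005],[0,0,0],0],
    [[-0.024,-0.009,0.005],[0,0,0],0],
    [[-0.024,-0.009,0.005],[0,0,0],0],
    [[-0.024,-0.009,0.005],[0,0,0],0],
  ],
  newtons=20,
)

```text
clock: 0.77
tool_pos: [0.3779, 0.383, 0.1988]
ee_rot: [[-0.916, 0.4, -0.0], [0.4, 0.916, -0.0], [0.0, -0.0, -1.0]]
ft_force: [-0.2, 0.4, 0.4]
width: -0.0001
grip_force: 0.0
```

Emit:
send_rows(
  deltas=[
    [[-0.024,-0.009,0.005],[0,0,0],0],
    [[-0.024,-0.009,0.005],[0,0,0],0],
    [[-0.024,-0.009,0.005],[0,0,0],0],
    [[-0.024,-0.009,0.005],[0,0,0],0],
    [[-0.024,-0.009,0.005],[0,0,0],0],
    [[-0.024,-0.009,0.005],[0,0,0],0],
    [[-0.024,-0.009,0.005],[0,0,-6.7],0],
    [[-0.024,-0.009,0.005],[0,0,-6.7],0],
  ],
)

```text
clock: 1.43
tool_pos: [0.5269, 0.2422, 0.1588]
ee_rot: [[-0.985, 0.172, -0.001], [0.172, 0.985, -0.0], [0.001, -0.0, -1.0]]
ft_force: [-0.1, 0.7, 0.0]
width: -0.0001
grip_force: 0.0
```

Emit:
send_rows(
  deltas=[
    [[0,0,0],[0,0,0],0],
    [[0,0,0],[0,0,0],0],
    [[0,0,0],[0,0,0],0],
  ],
)

```text
clock: 1.68
tool_pos: [0.526, 0.2436, 0.1591]
ee_rot: [[-0.984, 0.179, -0.001], [0.179, 0.984, -0.0], [0.001, -0.0, -1.0]]
ft_force: [0.5, -0.2, -0.1]
width: 0.0005
grip_force: 0.0
```

The scene view agrees: the projected points land on the rocker's gland-side end (671,236), the button (417,121), the bar key (181,90) and the square key (100,74). Descending on the rocker.

Emit:
send_rows(
  deltas=[
    [[0,-0.005,0.015],[0,0,0],0],
    [[0,0,0.02],[0,0,0],0],
    [[0,0,0.02],[0,0,0],0],
    [[0,0,0.02],[0,0,0],0],
    [[0,0,0.01],[0,0,0],0],
    [[0,0,0],[0,0,0],0],
    [[0,0,0],[0,0,0],0],
  ],
)

```text
clock: 2.27
tool_pos: [0.5253, 0.2391, 0.0748]
ee_rot: [[-0.984, 0.177, -0.0], [0.177, 0.984, -0.0], [0.0, -0.0, -1.0]]
ft_force: [0.8, -0.6, 0.3]
width: 0.0
grip_force: 0.0
```

Emit:
send_rows(
  deltas=[
    [[0,0,0.003],[0,0,0],0],
    [[0,0,0.003],[0,0,0],0],
    [[0,0,0.003],[0,0,0],0],
    [[0,0,0.001],[0,0,0],0],
    [[0,0,0],[0,0,0],0],
    [[0,0,0],[0,0,0],0],
  ],
)

```text
clock: 2.77
tool_pos: [0.5257, 0.2386, 0.0646]
ee_rot: [[-0.984, 0.177, 0.0], [0.177, 0.984, 0.0], [-0.0, 0.0, -1.0]]
ft_force: [2.1, 0.2, 2.3]
width: -0.0
grip_force: 1.5
```

Contact, at about 3 N. I push on in small steps.

Emit:
send_rows(
  deltas=[
    [[0,0,0.002],[0,0,0],0],
    [[0,0,0.002],[0,0,0],0],
    [[0,0,0.002],[0,0,0],0],
    [[0,0,0.001],[0,0,0],0],
    [[0,0,0],[0,0,0],0],
  ],
)

```text
clock: 3.18
tool_pos: [0.5253, 0.2386, 0.057]
ee_rot: [[-0.984, 0.177, -0.0], [0.177, 0.984, -0.0], [0.0, -0.0, -1.0]]
ft_force: [0.6, -0.3, 1.9]
width: -0.0
grip_force: 0.9
```

Emit:
send_rows(
  deltas=[
    [[0,0,0.001],[0,0,0],0],
    [[0,0,0],[0,0,0],0],
  ],
)

```text
clock: 3.35
tool_pos: [0.5254, 0.2386, 0.0568]
ee_rot: [[-0.984, 0.177, -0.0], [0.177, 0.984, -0.0], [0.0, -0.0, -1.0]]
ft_force: [-1.8, -1.0, 12.7]
width: 0.0002
grip_force: 6.3
```

Hard stop at a tip height of 48.8 mm with the force rising to 12.7 N, as expected for fully on. Lifting and crossing to the button.

Emit:
send_rows(
  deltas=[
    [[0,0,-0.02],[0,0,0],0],
    [[0,0,-0.03],[0,0,0],0],
    [[0,0,-0.01],[0,0,0],0],
    [[-0.0032,-0.0249,0],[0,0,0],0],
    [[-0.0032,-0.0249,0],[0,0,0],0],
    [[-0.0032,-0.0249,0],[0,0,0],0],
    [[-0.0032,-0.0249,0],[0,0,0],0],
    [[-0.0032,-0.0249,0],[0,0,0],0],
  ],
)

```text
clock: 4.02
tool_pos: [0.5185, 0.1122, 0.1158]
ee_rot: [[-0.984, 0.177, -0.001], [0.177, 0.984, -0.0], [0.001, -0.0, -1.0]]
ft_force: [0.6, 0.4, -0.4]
width: -0.0001
grip_force: 0.0
```

Emit:
send_rows(
  deltas=[
    [[-0.0032,-0.0249,0],[0,0,0],0],
    [[-0.0032,-0.0249,0],[0,0,0],0],
    [[-0.0032,-0.0249,0],[0,0,0],0],
    [[-0.0032,-0.0249,0],[0,0,0],0],
    [[-0.0032,-0.0249,0],[0,0,0],0],
    [[0,0,0],[0,0,0],0],
    [[0,0,0],[0,0,0],0],
    [[0,0,0],[0,0,0],0],
  ],
)

```text
clock: 4.68
tool_pos: [0.5127, -0.0118, 0.116]
ee_rot: [[-0.984, 0.177, -0.001], [0.177, 0.984, 0.0], [0.001, 0.0, -1.0]]
ft_force: [-0.1, 0.1, -0.4]
width: -0.0002
grip_force: 0.0
```

```bash
python3 - <<'E'
from h import *
im=cams.grab_frame('scene')[:,:,::-1]; cv2.imwrite('pics/s2.png',im)
cv2.imwrite('pics/s2c.png',cv2.resize(im[120:240,140:370],None,fx=3.4,fy=3.4,interpolation=cv2.INTER_CUBIC))
E
```

```text
(no output)
```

View pics/s2c.png

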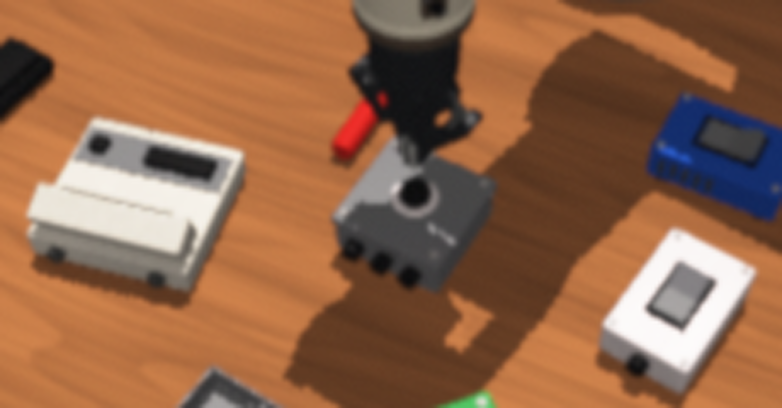

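The rocker at (681,295) now shows its shading swapped: the gland-side face is bright and level. The box hasn't moved. The gripper is above the button at (413,193), so I press it.

Emit:
send_rows(
  deltas=[
    [[0,0,0.015],[0,0,0],0],
    [[0,0,0.015],[0,0,0],0],
    [[0,0,0.006],[0,0,0],0],
    [[0,0,0.003],[0,0,0],0],
    [[0,0,0.003],[0,0,0],0],
    [[0,0,0.003],[0,0,0],0],
    [[0,0,0.002],[0,0,0],0],
    [[0,0,0],[0,0,0],0],
  ],
)

```text
clock: 5.4
tool_pos: [0.5131, -0.0121, 0.0694]
ee_rot: [[-0.984, 0.177, 0.0], [0.177, 0.984, -0.0], [-0.0, -0.0, -1.0]]
ft_force: [0.5, 0.8, -0.5]
width: -0.0002
grip_force: 0.0
```

Emit:
send_rows(
  deltas=[
    [[0,0,0.001],[0,0,0],0],
    [[0,0,0.001],[0,0,0],0],
    [[0,0,0],[0,0,0],0],
  ],
)

```text
clock: 5.65
tool_pos: [0.5132, -0.0122, 0.068]
ee_rot: [[-0.984, 0.177, 0.001], [0.177, 0.984, -0.0], [-0.001, 0.0, -1.0]]
ft_force: [-2.0, 1.4, 8.5]
width: 0.0002
grip_force: 4.3
```

Emit:
send_rows(
  deltas=[
    [[0,0,0.001],[0,0,0],0],
    [[0,0,0],[0,0,0],0],
  ],
)

```text
clock: 5.82
tool_pos: [0.5133, -0.0122, 0.0678]
ee_rot: [[-0.984, 0.177, 0.001], [0.177, 0.984, -0.0], [-0.001, -0.0, -1.0]]
ft_force: [-8.3, 3.2, 22.2]
width: -0.0002
grip_force: 11.3
```

Hard stop at 22 N with the tip at 60 mm, so the button is fully in. Now to the bar key.

Emit:
send_rows(
  deltas=[
    [[0,0,-0.01],[0,0,0],0],
    [[0,0,-0.03],[0,0,0],0],
    [[0,0,-0.01],[0,0,0],0],
    [[-0.0084,-0.0212,0],[0,0,0],0],
    [[-0.0084,-0.0212,0],[0,0,0],0],
    [[-0.0084,-0.0212,0],[0,0,0],0],
    [[-0.0084,-0.0212,0],[0,0,0],0],
    [[-0.0084,-0.0212,0],[0,0,0],0],
  ],
)

```text
clock: 6.48
tool_pos: [0.5357, -0.1252, 0.1166]
ee_rot: [[-0.984, 0.177, 0.0], [0.177, 0.984, -0.0], [-0.0, -0.0, -1.0]]
ft_force: [0.1, -0.1, -0.0]
width: 0.0003
grip_force: 0.0
```

Emit:
send_rows(
  deltas=[
    [[-0.0084,-0.0212,0],[0,0,0],0],
    [[-0.0084,-0.0212,0],[0,0,0],0],
    [[-0.0084,-0.0212,0],[0,0,0],0],
    [[-0.0084,-0.0212,0],[0,0,0],0],
    [[-0.0084,-0.0212,0],[0,0,0],0],
    [[0,0,0],[0,0,-6.7],0],
    [[0,0,0],[0,0,-6.7],0],
    [[0,0,0],[0,0,-6.7],0],
  ],
)

```text
clock: 7.15
tool_pos: [0.558, -0.2363, 0.1163]
ee_rot: [[-0.984, -0.177, -0.0], [-0.177, 0.984, -0.0], [0.0, -0.0, -1.0]]
ft_force: [0.2, -0.2, -0.1]
width: 0.0002
grip_force: 0.0
```

Emit:
send_rows(
  deltas=[
    [[0,0,0.01],[0,0,0],0],
    [[0,0,0],[0,0,0],0],
    [[0,0,0],[0,0,0],0],
  ],
)

```text
clock: 7.4
tool_pos: [0.5577, -0.2355, 0.1055]
ee_rot: [[-0.986, -0.168, -0.001], [-0.168, 0.986, 0.0], [0.001, 0.001, -1.0]]
ft_force: [-0.1, 0.2, 0.4]
width: -0.0
grip_force: 0.0
```

```bash
python3 - <<'E'
from h import *
im=cams.grab_frame('scene')[:,:,::-1]
cv2.imwrite('pics/s3c.png',cv2.resize(im[120:240,140:370],None,fx=3.4,fy=3.4,interpolation=cv2.INTER_CUBIC))
E
```

```text
(no output)
```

View pics/s3c.png

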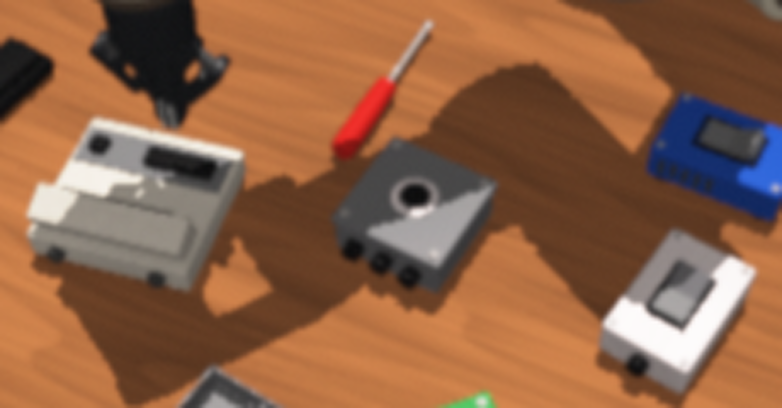

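The tip at (172,118) is lined up over the bar key at (181,162). The button sits low and no box has moved. Descending to just above the key.

Emit:
send_rows(
  deltas=[
    [[0,0,0.015],[0,0,0],0],
    [[0,0,0.015],[0,0,0],0],
    [[0,0,0.012],[0,0,0],0],
    [[0,0,0.006],[0,0,0],0],
    [[0,0,0],[0,0,0],0],
    [[0,0,0],[0,0,0],0],
  ],
)

```text
clock: 7.95
tool_pos: [0.5581, -0.2357, 0.0585]
ee_rot: [[-0.985, -0.171, -0.0], [-0.171, 0.985, -0.0], [0.0, -0.0, -1.0]]
ft_force: [0.8, 0.1, 1.3]
width: -0.0003
grip_force: 0.0
```

Emit:
send_rows(
  deltas=[
    [[0,0,0.003],[0,0,0],0],
    [[0,0,0.003],[0,0,0],0],
    [[0,0,0.003],[0,0,0],0],
    [[0,0,0.0005],[0,0,0],0],
    [[0,0,0],[0,0,0],0],
  ],
)

```text
clock: 8.37
tool_pos: [0.5584, -0.2359, 0.0492]
ee_rot: [[-0.985, -0.172, 0.001], [-0.172, 0.985, -0.001], [-0.001, -0.001, -1.0]]
ft_force: [1.7, -0.5, 4.6]
width: -0.0001
grip_force: 2.3
```

Nearly down. I press to the stop and hold.

Emit:
send_rows(
  deltas=[
    [[0,0,0.001],[0,0,0],0],
    [[0,0,0.0005],[0,0,0],0],
    [[0,0,0],[0,0,0],0],
  ],
)

```text
clock: 8.62
tool_pos: [0.5585, -0.236, 0.0488]
ee_rot: [[-0.985, -0.172, 0.001], [-0.172, 0.985, -0.001], [-0.001, -0.001, -1.0]]
ft_force: [-3.5, 2.7, 17.8]
width: 0.0001
grip_force: 8.6
```

Emit:
send_rows(
  deltas=[
    [[0,0,0],[0,0,0],0],
    [[0,0,0],[0,0,0],0],
    [[0,0,0],[0,0,0],0],
    [[0,0,0],[0,0,0],0],
    [[0,0,0],[0,0,0],0],
    [[0,0,0],[0,0,0],0],
    [[0,0,0],[0,0,0],0],
    [[0,0,0],[0,0,0],0],
  ],
)

```text
clock: 9.28
tool_pos: [0.5585, -0.236, 0.0488]
ee_rot: [[-0.985, -0.172, 0.001], [-0.172, 0.985, -0.001], [-0.001, -0.001, -1.0]]
ft_force: [-3.2, 1.3, 18.0]
width: 0.0001
grip_force: 8.7
```

Emit:
send_rows(
  deltas=[
    [[0,0,0],[0,0,0],0],
    [[0,0,0],[0,0,0],0],
    [[0,0,-0.01],[0,0,0],0],
    [[0,0,-0.02],[0,0,0],0],
    [[0,0,-0.03],[0,0,0],0],
    [[0,0,-0.03],[0,0,0],0],
    [[0,0,0],[0,0,0],0],
    [[0,0,0],[0,0,0],0],
  ],
)

```text
clock: 9.95
tool_pos: [0.5586, -0.236, 0.1391]
ee_rot: [[-0.985, -0.172, 0.003], [-0.172, 0.985, -0.002], [-0.002, -0.002, -1.0]]
ft_force: [0.2, -0.4, -0.8]
width: -0.0001
grip_force: 0.0
```

```bash
python3 - <<'E'
from h import *
im=cams.grab_frame('scene')[:,:,::-1]
cv2.imwrite('pics/s4c.png',cv2.resize(im[120:240,140:370],None,fx=3.4,fy=3.4,interpolation=cv2.INTER_CUBIC))
E
```

```text
(no output)
```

View pics/s4c.png

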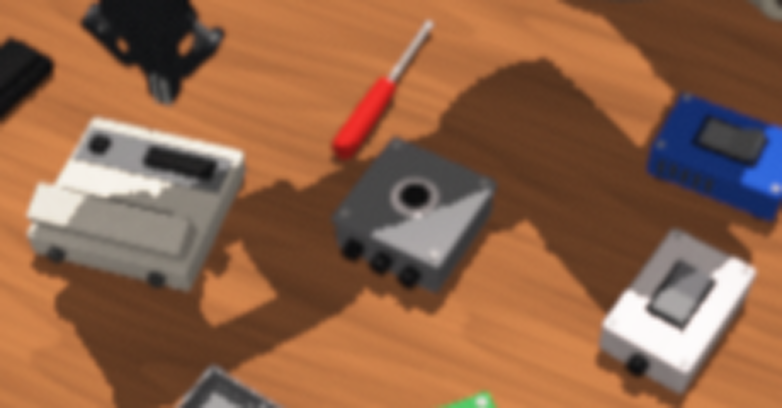

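All the boxes are where they were, the bar key at (181,162) is up, and the gripper is clear. Handing in.

```bash
python3 -c "
from plant import job
print(job.finish_job())"
```

```text
the job is handed in; nothing more can be done
None
```

I tipped the rocker fully over, pushed the round button to its stop, held the bar key down for about 1 s and released it, in that order with no box visibly shifted, and handed the job in at about 10 s (no verdict returned).

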